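# Fit the compressor bar in a lever-arch file

## Task

The open file's rings are shut: lift its lever all the way so that the rings spring open, thread the loose black compressor bar from the front cover over both posts, finger rib up, and press it firmly but gently down on the springy papers. Then press the lever fully home so that the rings are shut again, with the bar left lying flat on the papers. Do not force or bend anything, and leave the other things on the desk and on the file where they are.

Things in the scene. Friction and masses are not known exactly. Their poses are not given: they have to be found in the camera images.
- file: Small lever-arch file for A5 sheets, open and fixed on the desk; grey boards 3 mm thick. Origin on the desk below the middle between its two posts; z up; x along the spine, away from the lever's free end; y across, to the spine and front cover. Boards span x -135 to 115 mm; back cover y -151 to 64, spine to 133, front cover to 320. Steel base plate, top at 5 mm: x -95 to 70, y -9 to 61.
- posts (a point): Midway between the tops of the two upright round steel posts, 52 mm above the desk. The posts, 4.5 mm in diameter with rounded tops, stand 40 mm either side of it along its x axis, which runs along the spine; z up.
- ring_shaft (a point): Middle of the shaft (along the file's x) on which the two wire arches swing, 10 mm above the desk, at the file's y = 45 mm. The arches lie 40 mm either side of it, in line with the posts. Shut, they bow over from it to the post tops, 62 mm high; open, they are swung back by 43 degrees, tips 75 mm high and 40 mm clear of the posts. They are driven by the lever.
- lever (a joint): Lever angle: 0 = down and locked, rings shut (as at the start); 1.2 = up at its stop, rings open. Sprung over centre: below about 0.18 the spring holds it down; above, it springs up to 1.2 by itself and stays. Lifting it out of the lock takes about 5 N at the thumb piece; leading it down up to 12 N (most near 0.8), fading to none at 0.18, where it snaps down.
- lever_grip (a point): Centre of the thumb piece at the lever's free end: a steel bar 12 mm in diameter, 16 mm long along the file's y, to be pinched by its flat ends from above, or pushed. Down, it is 78 mm out (file -x) from the hinge and 16 mm above it, 34 mm above the desk, 25 mm free below; it runs on an arc of 80 mm radius to 96 mm above the desk. Over 30 mm free on both sides.
- lever_hinge (a point): Centre of the lever's hinge pin, fixed on the file, 18 mm above the desk; the pin lies along the file's y. The lever is 12 mm wide channel steel and is stopped hard at 0: pressing it onto that stop with more than about 40 N bends it.
- bar_mid (a point): Centre (half-way up) of the loose black compressor bar, 35 to 65 g: flat strip 112 x 22 x 5 mm (x, y, z), through holes of 7.5 mm at x = -40 and 40 mm; upright finger rib on its middle, 36 mm along x, 10 wide, 16 high (bar 21 mm high in all). Starts rib up on the inside of the front cover, underside 3 mm above the desk. Same either way round.
- papers (a joint): How far (m) the springy wad of A5 papers on the posts is pressed down. 0 = free; 4 N per mm; firmly pressed at 1.5 to 4 mm (6 to 16 N); crushed beyond 6 mm (24 N). The wad covers the file's x -105 to 105, y -136 to 12 mm; its free top is 22 to 36 mm above the desk, different each time and not measured.
- eraser: Bystander: white eraser in a card sleeve 42 x 20 x 13 mm, on the front cover. Origin under its centre.
- sharpener: Bystander: metal pencil sharpener 25 x 15 x 13 mm, on the front cover. Origin under its centre.
- hole_punch: Bystander: hole punch 105 x 110 x 75 mm on the desk.
- stapler: Bystander: stapler 135 x 36 x 68 mm on the desk.
- hourglass: Bystander: hourglass, 72 mm diameter, 133 mm high, on the desk.
- woven_box: Bystander: round woven box with lid, 120 mm diameter, 89 mm high, on the desk.
- pot: Bystander: small ceramic pot with lid, 100 mm diameter, 90 mm high, on the desk.
- clock: Bystander: small alarm clock 30 x 75 x 78 mm, on the desk.
Not all that is in view belongs to the job. Of the things that look like the part that bears bar_mid, the middle-sized one is meant.

How it is judged:
On the way, in this order (a step that is already met when the one before it is completed fails the run):
1. the lever is fully up and the rings are open (value of joint lever above 1.1 rad), for 0.2 s.
2. with the rings open, the bar is on both posts and pressed down firmly on the papers (pressed in by more than 1 mm) (value of joint lever above 1 rad and value of joint papers above 0.001 m and horizontal distance between bar_mid and posts below 0.005 m and angle between the x axis of bar_mid and the x axis of posts, either way round below 0.1 rad and z of bar_mid in the frame of posts below -0.004 m), for 0.2 s.
3. the lever is down and locked, the rings shut (value of joint lever below 0.06 rad), for 0.2 s.
At the end, for the whole second after the job is handed in: The lever is down and locked (below 0.06 rad), the rings shut; the bar is on both posts (its middle within 5 mm of midway between them, along them within 0.1 rad), rib up, flat on the papers (within 0.06 rad of level, its middle at least 4 mm below the post tops), released and at rest (value of joint lever below 0.06 rad and horizontal distance between bar_mid and posts below 0.005 m and angle between the x axis of bar_mid and the x axis of posts, either way round below 0.1 rad and z of bar_mid in the frame of posts below -0.004 m and angle between bar_mid's own z axis and vertical below 0.06 rad and linear speed of bar below 0.02 m/s); the robot touches nothing.
It fails at once if the papers are crushed (pressed in by more than 6 mm) (value of joint papers above 0.006 m).
It fails at once if the bar is forced against the posts, rings or boards with more than 25 N (contact force between bar and file above 25 N).
It fails at once if the lever is forced so hard onto its stop that it bends (past it by more than 0.016 rad, about 45 N) (value of joint lever below -0.016 rad).
It fails at once if a bystander is moved more than 20 mm (distance of any of eraser, sharpener, hole_punch, stapler, hourglass, woven_box, pot, clock from where it was at the start of the episode above 0.02 m).
It also fails if it takes over 72 s, if anything falls off the work surface, if the arm or the gripper's body presses on something with over 40 N, if the wrist force passes 120 N, or if a joint passes its speed limit or range.

## Robot

A 6-joint arm with a two-finger parallel gripper is mounted at the origin on the work surface. World frame = base frame: x ahead of the robot, y to its left, z up, the work surface at z = 0. Lengths are in m, angles in rad, forces in N, time in s.
With the tool pointing down it reaches from about 0.3 to 0.875 m from the base axis. Payload 4.2 kg.
Tool frame: the origin (TCP) lies on the centre line of the jaws, within the pads' length; the fingertips stand 14 mm ahead of it and the grasp point (between the pads) lies 5 mm behind it; z points along the fingers, y is the direction in which the jaws open and shut (so a half turn about z gives the same grasp; the last joint's range is limited). The gripper opens to 85 mm and grips with 20 to 120 N. Pads are 22 mm wide; open, the fingers measure 114 mm over their backs; the gripper's body (76 mm by 85 mm) begins 54 mm behind the grasp point. The pads swing forward as they close: fully open they stand 13 mm farther back than shut.
Start: joints at [-1.208, 0.32, 1.565, -0, 1.257, -0.02], TCP at [0.215, -0.533, 0.245] pointing down, gripper open.
Joint ranges: [-3.11, 3.11], [-0.84, 2.01], [0.21, 2.61], [-1.34, 4.49], [0.05, 2.63], [-2.56, 2.56]. Speed limits (rad/s): [2.57, 2.57, 3.14, 3.14, 3.14, 3.14].

## Interface

Orientations are given as a unit quaternion [w, x, y, z].
In Python, from station import arm gives the robot as it stands.
- The arm moves only by the tool servo_tool, never from a script. Its argument "deltas" is a list that holds one entry, the list of rows, each a list of 5 numbers: the finger opening in cm, from 0 to 8.54, then the shift along the tool's x, y, z in cm, then the turn about the tool's z in rad. A call has 1 to 12 rows; each row is the pose to reach, as a shift and turn from the pose commanded when the call began, along the tool's axes at that moment; what a row does not reach only later rows make up. A row lasts 1/12 s, in which the tool goes at most 41.7 mm and 7.16 degrees, less where a joint would pass 70% of its speed; a pose out of reach is approached as far as the arm can. A call with a gripper value outside its range is refused whole. The fingers move at their own pace and stop on an object; the grip force is fixed at half the most. Time passes only in rows, so rows that repeat a pose let the fingers close. It gives the time, the measured TCP pose, the force and the opening at its end, in the units of the state.
- arm.read_state(): the state, without advancing time (a new reading comes with each control period).
- arm.get_image(name): name is "scene" or "top" or "wrist"; returns a dict with "img" (480x640x3 uint8, blue, green, red), "fx", "fy", "cx", "cy" (pixels), "k1" (the pictures are not rectified: a ray, as slopes to the right and down, at radius r is drawn at 1 + k1 r^2 times it, then the intrinsics apply), "R" (3x3) and "t" (3): a world point X has camera coordinates R X + t. Camera axes: x right, y down, z forward; pixel columns grow to the right and rows downward; lengths in m; the calibration is good to about 2 mm. A picture is of the moment at which its call begins. There is no depth.
- arm.finish_job(): hands the job in, once; it reports no verdict.
Trained networks look in a picture, given as the dict that the camera call returned (one of the last four; its "shot" number tells which), for a name from the list of things; names that differ only in an ending like _2 or _b are one class to them, and where a whole thing is asked for, a point or a joint stands for the part that bears it (a point fixed in the world has none). Each returns a list of dicts, best first, with "conf" (0 to 1); they miss things now and then, are a little off and sometimes report something else, mostly with a low value. They report only what shows in the picture. A call takes as long as a camera call. They do not tell look-alikes from the thing itself.
- arm.trace(picture, name): "pixels" (480x640 bool, what is visible of it) and "uv" ([column, row] in pixels, amid what is visible of it).
- arm.spot_point(picture, name): "uv" ([column, row] in pixels: a listed point, or the origin of a listed thing).
The state is a dict: "time_s": time; "joint_pos": joint angles; "dq": joint speeds; "joint_efforts": joint torques, N m; "tool_pos": TCP position; "tcp_rot": TCP orientation; "force": force on the tool from outside, world axes, zero at the start; "moment": the same for the moment, N m; "gripper_width": finger opening in m.
Only numpy, scipy, OpenCV 4.12 (cv2) and the standard library are available. Lean on these libraries where they do the work, as an engineer would, in place of code of your own. Each camera call takes 0.05 s, during which the arm holds its last target. There are 200 camera calls.

## Working session

There is one attempt and no reset: what is moved stays moved. The work goes in short steps, Python scripts to look and compute and a tool call to move; the robot and the scene stay as the last step left them, time stands still between calls to the robot, and variables do not carry over. Pictures are saved under pics/ and viewed, about 8 in all and at most 12, crops included, and the job is handed in when it is done.

Besides the shell and the picture viewer there is one more tool, called after "Call:" in YAML: its name, and indented under it one key for each argument. servo_tool: Moves the arm, as the interface text tells. Its arguments: {"type":"object","properties":{"deltas":{"type":"array","items":{"type":"array","items":{"type":"array","items":{"type":"number"}}}}},"required":["deltas"]}

```bash
mkdir -p pics; cat > h.py <<'E'
import numpy as np, cv2
from station import arm
def ray(p,uv):
    xd=(uv[0]-p["cx"])/p["fx"]; yd=(uv[1]-p["cy"])/p["fy"]
    x,y=xd,yd
    for _ in range(20):
        s=1+p["k1"]*(x*x+y*y); x,y=xd/s,yd/s
    R=np.array(p["R"]);t=np.array(p["t"])
    d=R.T@np.array([x,y,1.]); return -R.T@t, d/np.linalg.norm(d)
def atz(p,uv,z):
    c,d=ray(p,uv); return c+d*(z-c[2])/d[2]
def proj(p,X):
    c=np.array(p["R"])@np.array(X,float)+np.array(p["t"]); x,y=c[:2]/c[2]; s=1+p["k1"]*(x*x+y*y)
    return np.array([p["cx"]+p["fx"]*x*s,p["cy"]+p["fy"]*y*s])
def tri(obs):
    A=np.zeros((3,3));b=np.zeros(3)
    for p,uv in obs:
        c,d=ray(p,uv);M=np.eye(3)-np.outer(d,d);A+=M;b+=M@c
    return np.linalg.solve(A,b)
E
python3 - <<'E'
from h import *
np.set_printoptions(precision=4,suppress=True)
P={n:arm.get_image(n) for n in("scene","top")}
for n in P: cv2.imwrite(f"pics/{n}0.png",P[n]["img"]); print(n, np.array(ray(P[n],(320,240))))
for k in ["posts","ring_shaft","lever_grip","lever_hinge","bar_mid","file","eraser","sharpener","papers"]:
    for n in P:
        print(k,n,[(np.round(d["uv"],1).tolist(),round(d["conf"],2)) for d in arm.spot_point(P[n],k)[:4]] if k!="papers" else [(np.round(d["uv"],1).tolist(),round(d["conf"],2)) for d in arm.trace(P[n],k)[:4]])
print(arm.read_state())
E
```

```text
scene [[ 1.5782  0.4292  0.8145]
 [-0.7671 -0.3529 -0.5358]]
top [[ 0.3028 -0.0585  1.0428]
 [ 0.2242  0.0379 -0.9738]]
posts scene [([326.4, 268.8], 0.61)]
posts top [([314.7, 216.9], 0.65), ([234.8, 233.2], 0.44)]
ring_shaft scene [([342.1, 287.9], 0.69)]
ring_shaft top [([296.7, 215.3], 0.71)]
lever_grip scene [([360.1, 250.3], 0.54)]
lever_grip top [([296.0, 275.7], 0.66), ([198.8, 271.4], 0.4), ([501.0, 248.5], 0.19)]
lever_hinge scene [([352.2, 272.4], 0.84)]
lever_hinge top [([293.2, 240.9], 0.88)]
bar_mid scene [([327.5, 220.4], 0.83), ([427.1, 252.8], 0.56), ([404.9, 287.5], 0.55)]
bar_mid top [([233.7, 236.8], 0.7), ([232.2, 312.5], 0.68), ([360.4, 332.6], 0.66)]
file scene [([328.2, 283.9], 0.78)]
file top [([315.5, 222.1], 0.83), ([503.7, 244.7], 0.52)]
eraser scene [([448.4, 286.6], 0.44)]
eraser top [([200.1, 269.1], 0.7), ([115.6, 302.3], 0.3)]
sharpener scene [([432.5, 335.4], 0.42)]
sharpener top [([200.6, 191.2], 0.39), ([527.3, 317.6], 0.32)]
papers scene [([301.8, 276.0], 0.98)]
papers top [([343.8, 217.8], 0.8), ([295.0, 262.4], 0.44)]
{'time_s': 1.0, 'joint_pos': array([-1.208 ,  0.3196,  1.5645, -0.    ,  1.2574, -0.02  ]), 'dq': array([-0.0006,  0.0001, -0.0002, -0.0003, -0.0001,  0.0002]), 'joint_efforts': array([ -0.0019, -41.542 , -23.4424,  -0.0003,   0.    ,   0.    ]), 'tool_pos': array([ 0.2148, -0.5334,  0.2453]), 'tcp_rot': array([0.    , 0.9817, 0.1902, 0.    ]), 'force': array([-0.0806,  0.2937, -0.4091]), 'moment': array([-0.0535,  0.0445,  0.0293]), 'gripper_width': 0.08536517326082717}
```

```bash
python3 - <<'E'
from h import *
a=cv2.imread("pics/scene0.png");b=cv2.imread("pics/top0.png")
b2=cv2.resize(b[140:380,90:410],(800,600),interpolation=cv2.INTER_CUBIC)
cv2.imwrite("pics/t1.png",b2)
E
```

```text
(no output)
```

View pics/scene0.png

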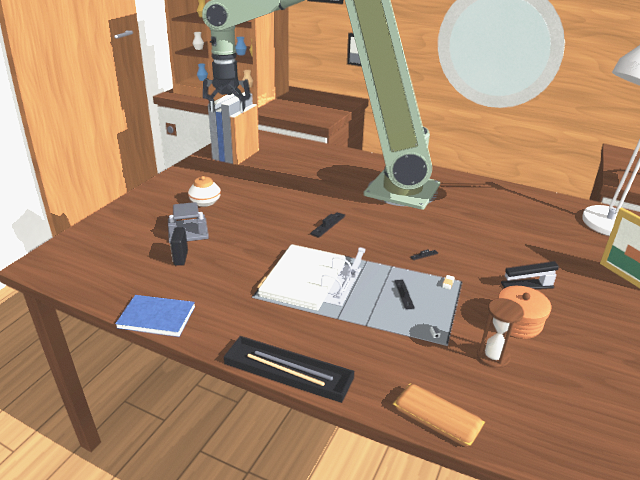

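View pics/t1.png

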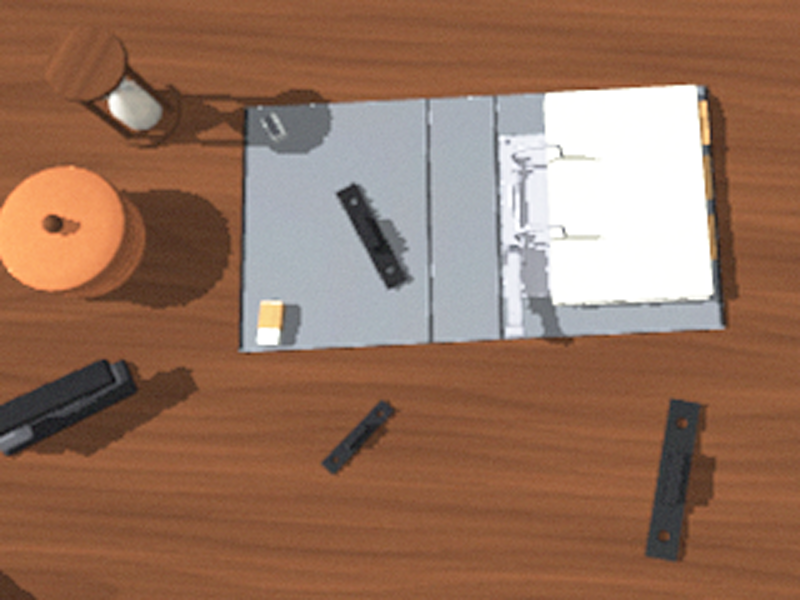

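Top crop: three look-alike bars. The one on the front cover is at (371,236) in the crop, and the small one at (358,437) and the large one at (677,480) lie on the desk. The cover bar is the middle-sized one and lies where the text says. Lever end is at about (513,325), towards the robot. Next I measure.

```bash
cat >> h.py <<'E'
from scipy.optimize import least_squares
FP={"posts":(0,0,.052),"ring_shaft":(0,.045,.010),"file":(0,0,0)}
def fitfile(obs):  # obs: list of (pic,name,uv)
    # unknown: x,y,yaw, hinge x,y (file)
    def pts(q):
        c,s=np.cos(q[2]),np.sin(q[2]); d=dict(FP); d["lever_hinge"]=(q[3],q[4],.018); d["lever_grip"]=(q[3]-.078,q[4],.034)
        return {k:(q[0]+c*v[0]-s*v[1],q[1]+s*v[0]+c*v[1],v[2]) for k,v in d.items()}
    f=lambda q:np.concatenate([proj(p,pts(q)[k])-uv for p,k,uv in obs])
    r=least_squares(f,[.5,0,0,-.05,.045],loss="soft_l1"); return r.x,pts(r.x),f(r.x).reshape(-1,2)
E
python3 - <<'E'
from h import *
np.set_printoptions(precision=4,suppress=True)
P={n:arm.get_image(n) for n in("scene","top")}
obs=[]
for k in ["posts","ring_shaft","lever_grip","lever_hinge","file"]:
    o=[]
    for n in P:
        r=arm.spot_point(P[n],k)
        if r: obs.append((P[n],k,np.array(r[0]["uv"])));o.append((P[n],r[0]["uv"]))
    if len(o)==2: print(k,tri(o))
q,pt,res=fitfile(obs); print(q); print(pt); print(np.c_[res])
r=arm.spot_point(P["scene"],"bar_mid"); t=arm.spot_point(P["top"],"bar_mid")
for a in r:
  for b in t: print(np.round(a["uv"]),np.round(b["uv"]),tri([(P["scene"],a["uv"]),(P["top"],b["uv"])]))
for b in arm.trace(P["top"],"bar_mid"):
    ys,xs=np.nonzero(b["pixels"]); X=np.array([atz(P["top"],(x,y),.01)[:2] for x,y in zip(xs,ys)])
    w,v=np.linalg.eigh(np.cov(X.T)); u=X@v[:,1]; print(b["uv"],X.mean(0),"yaw",np.arctan2(v[1,1],v[0,1])%np.pi,"len",np.ptp(u))
s=arm.get_image("wrist"); print("wrist cam",ray(s,(320,240)))
E
```

```text
posts [0.5905 0.0003 0.0529]
ring_shaft [0.5939 0.0462 0.0152]
lever_grip [0.4532 0.0391 0.0189]
lever_hinge [0.5337 0.0459 0.0174]
file [ 0.598  -0.0065  0.0034]
[ 0.5934 -0.0013  0.0479 -0.058   0.0495]
{'posts': (np.float64(0.5933813057831753), np.float64(-0.0012868848514387245), 0.052), 'ring_shaft': (np.float64(0.5912257812227378), np.float64(0.043661460099953545), 0.01), 'file': (np.float64(0.5933813057831753), np.float64(-0.0012868848514387245), 0), 'lever_hinge': (np.float64(0.5331237988903788), np.float64(0.045413711541362055), 0.018), 'lever_grip': (np.float64(0.45521333430796534), np.float64(0.04167746896993722), 0.034)}
[[-0.4472  0.8122]
 [ 1.3919 -1.2303]
 [-0.0822  0.8533]
 [ 1.6466  1.5296]
 [ 2.8825 -4.0981]
 [ 0.4188 -2.4839]
 [ 0.9107 -0.3128]
 [ 1.1824 -0.1315]
 [ 3.333   0.7305]
 [-1.481   1.8086]]
[493. 353.] [360. 332.] [ 0.3454  0.1407 -0.2393]
[493. 353.] [237. 236.] [ 0.5556  0.3217 -0.1199]
[493. 353.] [232. 314.] [ 0.3509  0.3367 -0.2976]
[493. 353.] [147. 183.] [0.6648 0.4242 0.0122]
[493. 353.] [475. 201.] [0.6535 0.054  0.1659]
[328. 218.] [360. 332.] [
[... 314 characters left out ...]
. 255.] [232. 314.] [0.3513 0.183  0.003 ]
[427. 255.] [147. 183.] [0.611  0.2855 0.2022]
[427. 255.] [475. 201.] [ 0.5587 -0.0346  0.2292]
[405. 292.] [360. 332.] [ 0.3068 -0.0071 -0.1862]
[405. 292.] [237. 236.] [0.5406 0.1852 0.0062]
[405. 292.] [232. 314.] [ 0.3693  0.1752 -0.1126]
[405. 292.] [147. 183.] [0.647  0.287  0.1358]
[405. 292.] [475. 201.] [ 0.5916 -0.0662  0.1337]
[360.5, 333.4] [ 0.3243 -0.1217] yaw 3.0327215479831753 len 0.1478147273752055
[235.3, 232.9] [0.5465 0.1835] yaw 0.5686357025782494 len 0.1113865096249892
[232.2, 314.7] [0.3498 0.1752] yaw 2.4553914556023564 len 0.07942650701181968
wrist cam (array([ 0.2831, -0.5064,  0.3734]), array([-0.285 , -0.1235, -0.9505]))
```

```bash
cat >> h.py <<'E'
from scipy.spatial.transform import Rotation as Ro
def pose():
    s=arm.read_state(); w,x,y,z=s["tcp_rot"]; R=Ro.from_quat([x,y,z,w]).as_matrix(); return s,R,np.arctan2(R[1,0],R[0,0])
def need(T,yaw):
    s,R,psi=pose(); th=(psi-yaw+np.pi/2)%np.pi-np.pi/2
    d=R.T@(np.array(T)-s["tool_pos"])*100
    print("need cm",np.round(d,2),"turn",round(th,3),"| tcp",np.round(s["tool_pos"],4),"yaw",round(psi,3),"t",round(s["time_s"],2),"F",np.round(s["force"],1),"w",round(s["gripper_width"],4))
E
python3 -c "
from h import *
need([.44,.035,.2],.048)"
```

```text
need cm [ 42.12 -44.31   4.53] turn 0.335 | tcp [ 0.2148 -0.5334  0.2453] yaw 0.383 t 1.8 F [ 0.3 -0.3 -0.5] w 0.0854
```

Call:
servo_tool:
  deltas:
    - [[8.5,3,-3,0,0.1],[8.5,6,-6,0,0.2],[8.5,9,-9,0,0.3],[8.5,12,-12,0,0.33],[8.5,15,-15,0,0.33],[8.5,18,-18,0,0.33],[8.5,21,-21,0,0.33],[8.5,24,-24,0,0.33],[8.5,27,-27,0,0.33],[8.5,30,-30,0,0.33],[8.5,33,-33,0,0.33],[8.5,33,-33,0,0.33]]

```text
time_s: 2.8
tool_pos: [0.3992, -0.0994, 0.2456]
tcp_rot: [-0.001, 1.0, 0.029, 0.001]
force: [0.4, -0.2, -0.0]
gripper_width: 0.0851
```

```bash
python3 -c "
from h import *
need([.44,.035,.2],.048)"
```

```text
need cm [  4.85 -13.17   4.6 ] turn 0.01 | tcp [ 0.3992 -0.0994  0.2456] yaw 0.058 t 2.8 F [ 0.4 -0.2 -0. ] w 0.0851
```

Call:
servo_tool:
  deltas:
    - [[8.5,1.2,-3.3,1,0.01],[8.5,2.4,-6.5,2,0.01],[8.5,3.6,-9.8,3,0.01],[8.5,4.8,-13.2,4,0.01],[8.5,4.8,-13.2,4,0.01],[8.5,4.8,-13.2,4,0.01]]

```text
time_s: 3.3
tool_pos: [0.4385, 0.0312, 0.2047]
tcp_rot: [0.0, 1.0, 0.023, -0.001]
force: [-0.2, 0.1, 0.1]
gripper_width: 0.0845
```

```bash
cat > look.py <<'E'
from h import *
import sys
np.set_printoptions(precision=4,suppress=True)
W=arm.get_image("wrist"); cv2.imwrite("pics/%s.png"%sys.argv[1],W["img"])
obs=[]
for k in ["posts","ring_shaft","lever_grip","lever_hinge","bar_mid"]:
    r=arm.spot_point(W,k)
    for d in r[:3]: print(k,np.round(d["uv"],1),round(d["conf"],2),atz(W,d["uv"],{"posts":.052,"ring_shaft":.01,"lever_grip":.034,"lever_hinge":.018,"bar_mid":.0135}[k]))
    if r and k!="bar_mid": obs.append((W,k,np.array(r[0]["uv"])))
if len(obs)>2:
    q,pt,res=fitfile(obs);print(q);print({k:np.round(v,4) for k,v in pt.items()});print(res.round(1).tolist())
need([.455,.042,.2],.048)
E
python3 look.py w1
```

```text
ring_shaft [308.7   5.5] 0.69 [0.5857 0.0432 0.01  ]
lever_hinge [311.7  86.8] 0.71 [0.5293 0.0385 0.018 ]
bar_mid [148.  288.2] 0.75 [0.3559 0.1757 0.0135]
bar_mid [477.8 331.2] 0.73 [ 0.3267 -0.1225  0.0135]
need cm [ 1.69 -1.22  0.57] turn -0.007 | tcp [0.4386 0.0291 0.2057] yaw 0.041 t 3.6 F [ 0.3  0.2 -0.1] w 0.0853
```

View pics/w1.png

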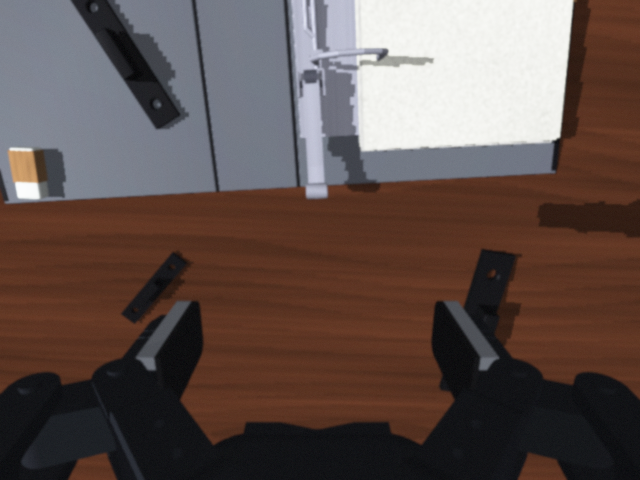

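Wrist view: lever shown as a strip from the hinge (311,75) to the thumb piece (317,191). The board's near edge runs from (5,200) to (555,172), which gives the file's yaw. The middle bar's end shows at (130,60).

```bash
python3 - <<'E'
from h import *
np.set_printoptions(precision=4,suppress=True)
W=arm.get_image("wrist")
g=atz(W,(317,191),.034); print("grip",g, "at .030",atz(W,(317,191),.03))
a=atz(W,(8,201),.003);b=atz(W,(553,173),.003); d=a-b; print("edge",a,b,"yaw",np.arctan2(-d[0],d[1]))
h=atz(W,(311,77),.02); print("hinge",h, "lever dir", np.arctan2(*(h-g)[[1,0]]))
y=np.arctan2(-d[0],d[1])
print("origin from corner b:", b[:2]+Ro.from_euler("z",y).as_matrix()[:2,:2]@[.135,.151])
need([g[0],g[1],.06],y)
E
```

```text
grip [0.4539 0.0288 0.034 ] at .030 [0.4531 0.0288 0.03  ]
edge [0.4288 0.2946 0.003 ] [ 0.4716 -0.169   0.003 ] yaw 0.09213901411419642
hinge [0.5366 0.0367 0.02  ] lever dir 0.09446415233979785
origin from corner b: [ 0.5922 -0.0062]
need cm [ 1.52  0.1  14.57] turn -0.051 | tcp [0.4386 0.0292 0.2057] yaw 0.041 t 3.65 F [ 0.2 -0.6 -0.3] w 0.0853
```

Call:
servo_tool:
  deltas:
    - [[4,0.8,0,4,-0.05],[4,1.5,0.1,8,-0.05],[4,1.5,0.1,11,-0.05],[4,1.5,0.1,13.5,-0.05],[4,1.5,0.1,14.5,-0.05],[4,1.5,0.1,15.5,-0.05],[4,1.5,0.1,16.5,-0.05],[4,1.5,0.1,17.6,-0.05],[4,1.5,0.1,17.6,-0.05]]

```text
time_s: 4.4
tool_pos: [0.4526, 0.0292, 0.028]
tcp_rot: [0.0, 0.999, 0.046, -0.002]
force: [-0.0, 0.1, -0.8]
gripper_width: 0.0404
```

```bash
python3 - <<'E'
from h import *
W=arm.get_image("wrist"); cv2.imwrite("pics/w2.png",W["img"])
need([.454,.029,.029],.092)
E
```

```text
need cm [ 0.08  0.04 -0.02] turn -0.0 | tcp [0.4531 0.0293 0.0288] yaw 0.092 t 4.45 F [-0.2  0.1  0.8] w 0.0398
```

View pics/w2.png

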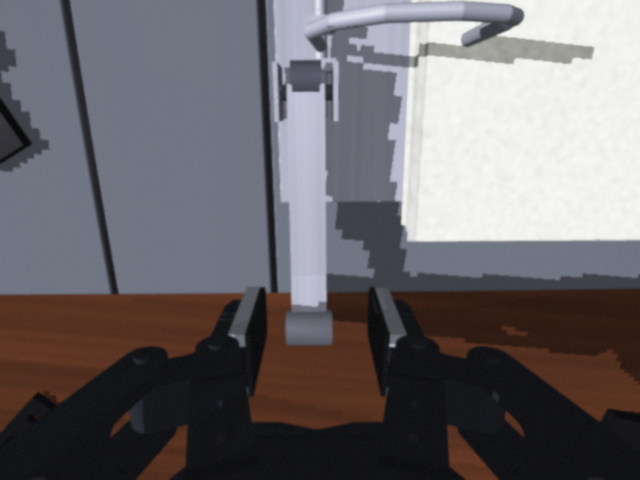

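Thumb piece at (309,328) lies between the pads (about 258 and 378), 2–3 mm left of centre. I'll shift, close, then lift along the arc.

Call:
servo_tool:
  deltas:
    - [[4,0,-0.2,0,0],[0.5,0,-0.2,0,0],[0.5,0,-0.2,0,0],[0.5,0,-0.2,0,0],[0.5,0,-0.2,0,0],[0.5,0,-0.2,0,0],[0.5,0,-0.2,0,0],[0.5,0,-0.2,0,0]]

```text
time_s: 5.12
tool_pos: [0.454, 0.0321, 0.03]
tcp_rot: [-0.0, 0.999, 0.046, 0.001]
force: [-0.1, 1.0, 7.2]
gripper_width: 0.0145
```

Call:
servo_tool:
  deltas:
    - [[0.5,0.1,0,-0.4,0],[0.5,0.2,0,-0.8,0],[0.5,0.5,0,-1.5,0],[0.5,0.8,0,-2.2,0],[0.5,1.2,0,-2.9,0],[0.5,1.7,0,-3.6,0],[0.5,2.3,0,-4.1,0],[0.5,2.9,0,-4.7,0],[0.5,3.5,0,-5.1,0],[0.5,4.2,0,-5.5,0],[0.5,5,0,-5.9,0],[0.5,5.7,0,-6.1,0]]

```text
time_s: 6.12
tool_pos: [0.5117, 0.0378, 0.0914]
tcp_rot: [-0.0, 0.999, 0.046, 0.001]
force: [-0.8, 5.3, 3.1]
gripper_width: 0.0141
```

```bash
python3 - <<'E'
from h import *
W=arm.get_image("wrist"); cv2.imwrite("pics/w3.png",W["img"])
need([.454,.029,.029],.092)
E
```

```text
need cm [-6.04  0.35  6.25] turn 0.0 | tcp [0.5135 0.038  0.0918] yaw 0.092 t 6.17 F [-0.   5.3  6.8] w 0.0141
```

View pics/w3.png

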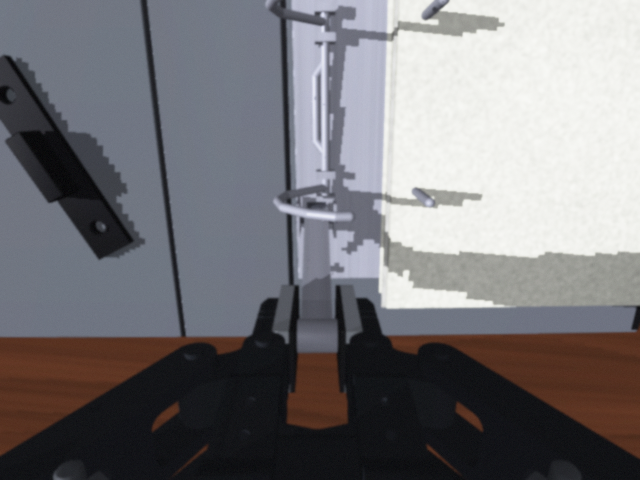

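Rings are swung open and the posts stand free: near one at (423,197), far one at about (433,8). Bar is at (60,160). Release, rise, look at the bar and posts.

Call:
servo_tool:
  deltas:
    - [[0.5,0.6,0,-0.1,0],[3,0.6,0,-0.1,0],[4,0.6,0,-0.1,0],[4,0.6,0,-0.1,0],[4,0.6,0,-2,0],[4,0.6,0,-5,0],[4,1,0,-9,0],[4,2,-2,-13,0],[4,3,-4,-14,0],[5,3.5,-5,-14,0],[5,3.5,-5,-14,0],[5,3.5,-5,-14,0]]

```text
time_s: 7.17
tool_pos: [0.5391, 0.0898, 0.2284]
tcp_rot: [0.001, 0.999, 0.047, -0.002]
force: [-0.5, 0.0, -0.3]
gripper_width: 0.0499
```

```bash
python3 look.py w4; python3 - <<'E'
from h import *
np.set_printoptions(precision=4,suppress=True)
W=arm.get_image("wrist")
for b in arm.trace(W,"bar_mid"):
    c=cv2.minAreaRect(np.argwhere(b["pixels"])[:,::-1].astype(np.float32)); ys,xs=np.nonzero(b["pixels"])
    X=np.array([atz(W,(x,y),.01)[:2] for x,y in zip(xs,ys)]); w,v=np.linalg.eigh(np.cov(X.T))
    print(round(b["conf"],2),b["uv"],X.mean(0),"yaw",np.arctan2(v[1,1],v[0,1])%np.pi,"len",np.ptp(X@v[:,1]))
E
```

```text
ring_shaft [375.  149.7] 0.63 [0.5849 0.043  0.01  ]
lever_grip [385.9 259.5] 0.62 [0.4947 0.0244 0.034 ]
lever_hinge [372.  217.7] 0.77 [0.5267 0.0388 0.018 ]
bar_mid [209.9 181.7] 0.91 [0.5446 0.1828 0.0135]
[ 0.597  -0.0003  0.2729 -0.0551  0.0565]
{'posts': array([ 0.597 , -0.0003,  0.052 ]), 'ring_shaft': array([0.5849, 0.043 , 0.01  ]), 'file': array([ 0.597 , -0.0003,  0.    ]), 'lever_hinge': array([0.5287, 0.0392, 0.018 ]), 'lever_grip': array([0.4536, 0.0182, 0.034 ])}
[[0.0, -0.0], [0.2, 43.1], [-0.2, -2.2]]
need cm [-8.88  3.95  2.96] turn 0.044 | tcp [0.5399 0.0895 0.2294] yaw 0.092 t 7.47 F [-0.  -0.   0.3] w 0.0503
0.98 [210.0, 177.3] [0.5486 0.1824] yaw 0.564282950532192 len 0.11152771401356876
0.97 [473.9, 440.8] [ 0.3068 -0.1141] yaw 3.0011369785614446 len 0.14990733897168912
```

View pics/w4.png

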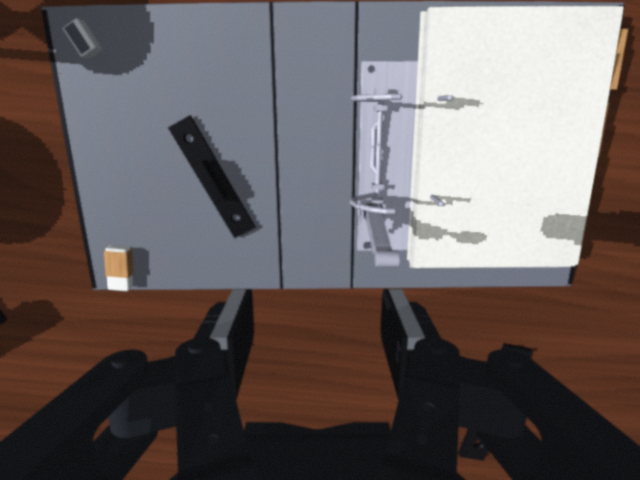

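View w4: lever up (thumb piece at 386,259), rings open, posts at about (448,98) and (438,201). Bar holes are at (190,138) and (236,217). Fit the board corners and enlarge the posts to check.

```bash
python3 - <<'E'
from h import *
np.set_printoptions(precision=4,suppress=True)
W=arm.get_image("wrist")
C=[((93,288),(-.135,.320)),((572,284),(-.135,-.151)),((44,8),(.115,.320)),((622,6),(.115,-.151))]
def w(q,x,y,z): c,s=np.cos(q[2]),np.sin(q[2]); return (q[0]+c*x-s*y,q[1]+s*x+c*y,z)
f=lambda q:np.concatenate([proj(W,w(q,*f_,.003))-uv for uv,f_ in C])
r=least_squares(f,[.59,0,.09]); q=r.x; print("file",q,r.fun)
h=[atz(W,u,.008) for u in ((190,138),(236,217))]; d=h[0]-h[1]; print("bar holes",h,np.mean(h,0),np.hypot(*d[:2]),"yaw",np.arctan2(d[1],d[0]))
im=W["img"].copy(); c=cv2.resize(im[60:280,330:530],None,fx=2.7,fy=2.7,interpolation=cv2.INTER_CUBIC)
for x in(-.04,.04):
  a,b=[((proj(W,w(q,x,0,z))-[330,60])*2.7) for z in(.052,.03)]; print(proj(W,w(q,x,0,.052)))
  cv2.circle(c,tuple(int(v) for v in a),3,(0,0,255),1);cv2.circle(c,tuple(int(v) for v in b),3,(255,0,0),1)
cv2.imwrite("pics/p5.png",c)
need([*np.mean(h,0)[:2],.1],np.arctan2(d[1],d[0]))
E
```

```text
file [ 0.592  -0.0054  0.0989] [ 0.3527  1.8284 -1.1227  2.8469 -1.1973 -0.7778  1.8842 -2.0766]
bar holes [array([0.5815, 0.2026, 0.008 ]), array([0.5147, 0.1606, 0.008 ])] [0.5481 0.1816 0.008 ] 0.0789299608545702 yaw 0.5610308164026361
[442.065  204.8159]
[451.0682  98.474 ]
need cm [ 1.63 -9.06 13.  ] turn -0.469 | tcp [0.5403 0.0899 0.23  ] yaw 0.092 t 7.62 F [-0.4 -0.1  0.5] w 0.05
```

View pics/p5.png

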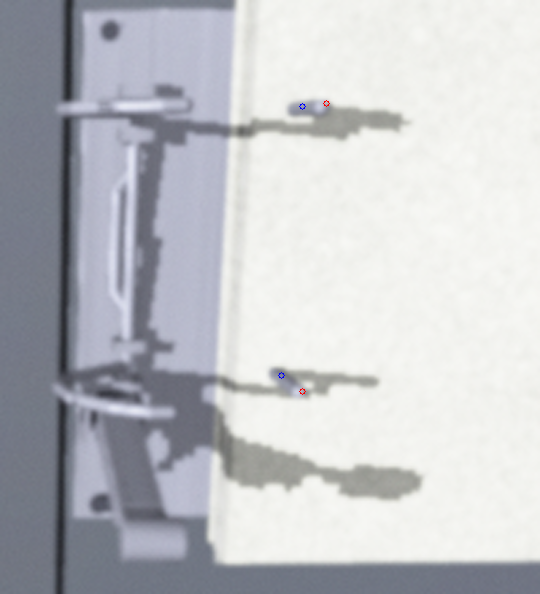

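Model posts match the picture to about 1 mm. Go to the bar.

Call:
servo_tool:
  deltas:
    - [[5,0.4,-2,2,-0.12],[4,0.8,-4,5,-0.24],[3.5,1.2,-6,8,-0.36],[3,1.6,-8,11,-0.47],[3,1.6,-9,14,-0.47],[3,1.6,-9,15.5,-0.47],[3,1.6,-9,16.5,-0.47],[3,1.6,-9,16.5,-0.47]]

```text
time_s: 8.28
tool_pos: [0.5468, 0.1809, 0.0632]
tcp_rot: [0.0, 0.961, 0.278, -0.002]
force: [0.1, -0.5, 0.3]
gripper_width: 0.0301
```

```bash
python3 - <<'E'
from h import *
W=arm.get_image("wrist"); cv2.imwrite("pics/w6.png",W["img"])
need([.5481,.1816,.025],.562)
E
```

```text
need cm [ 0.06 -0.03  3.98] turn 0.001 | tcp [0.5478 0.181  0.0648] yaw 0.563 t 8.33 F [ 0.8 -0.7  0.6] w 0.0298
```

View pics/w6.png

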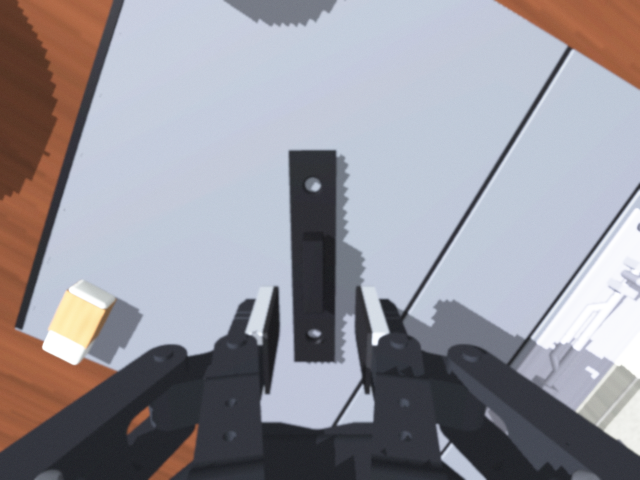

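Bar is aligned between the pads, holes at (314,185) and (315,334). Refine its centre from these.

```bash
python3 - <<'E'
from h import *
W=arm.get_image("wrist")
h=[atz(W,u,.008) for u in ((314,185),(315,334))]; d=h[0]-h[1]; m=np.mean(h,0); print(m,np.hypot(*d[:2]))
need([*m[:2],.025],np.arctan2(d[1],d[0]))
print(proj(W,pose()[0]["tool_pos"]))
E
```

```text
[0.54766996 0.18195189 0.008     ] 0.07950965807218964
need cm [-0.04 -0.12  4.09] turn -0.005 | tcp [0.5486 0.1812 0.0659] yaw 0.562 t 8.38 F [0.9 0.8 0.1] w 0.0297
[316.90803764 322.45196527]
```

Call:
servo_tool:
  deltas:
    - [[3,0,-0.1,1.5,0],[3,0,-0.1,2.8,0],[3,0,-0.1,3.5,0],[3,0,-0.1,3.9,0],[3,0,-0.1,3.9,0],[0,0,-0.1,3.9,0],[0,0,-0.1,3.9,0],[0,0,-0.1,3.9,0],[0,0,-0.1,3.9,0],[0,0,-0.1,3.9,0],[0,0,-0.1,3.9,0],[0,0,-0.1,3.9,0]]

```text
time_s: 9.38
tool_pos: [0.5482, 0.1823, 0.0274]
tcp_rot: [0.0, 0.961, 0.278, 0.001]
force: [0.1, -0.4, 5.5]
gripper_width: 0.0079
```

Call:
servo_tool:
  deltas:
    - [[0,0,0,-2,0],[0,0,0,-5,0],[0,0,0,-8,0],[0,0,0,-11,0],[0,0,0,-11,0],[0,0,0,-11,0]]

```text
time_s: 9.88
tool_pos: [0.5484, 0.1825, 0.1381]
tcp_rot: [-0.0, 0.961, 0.278, 0.002]
force: [-0.3, -1.0, -1.2]
gripper_width: 0.0081
```

```bash
python3 - <<'E'
from h import *
need([.592,-.0054,.135],.097)
E
```

```text
need cm [-6.34 18.22  0.3 ] turn 0.466 | tcp [0.5484 0.1825 0.1381] yaw 0.563 t 9.88 F [-0.3 -1.  -1.2] w 0.0081
```

Call:
servo_tool:
  deltas:
    - [[0,-0.8,2.3,0,0.1],[0,-1.6,4.6,0,0.2],[0,-2.4,6.9,0,0.3],[0,-3.2,9.2,0,0.4],[0,-4,11.5,0,0.46],[0,-4.8,13.8,0,0.46],[0,-5.6,16,0,0.46],[0,-6.3,18.2,0,0.46],[0,-6.3,18.2,0,0.46],[0,-6.3,18.2,0,0.46]]

```text
time_s: 10.72
tool_pos: [0.5904, -0.0062, 0.1344]
tcp_rot: [-0.0, 0.999, 0.05, -0.002]
force: [0.4, 0.6, 0.1]
gripper_width: 0.0079
```

```bash
python3 - <<'E'
from h import *
W=arm.get_image("wrist"); cv2.imwrite("pics/w7.png",W["img"])
need([.592,-.0054,.1],.097)
q=[.592,-.0054,.097]
for x in(-.04,.04): print(proj(W,[q[0]+x*np.cos(q[2]),q[1]+x*np.sin(q[2]),.052]))
E
```

```text
need cm [0.18 0.03 3.47] turn 0.005 | tcp [ 0.5903 -0.0053  0.1347] yaw 0.102 t 10.77 F [-0.9  0.2 -0.4] w 0.008
[314.39140163 309.07367951]
[314.69879014 173.53426351]
```

View pics/w7.png

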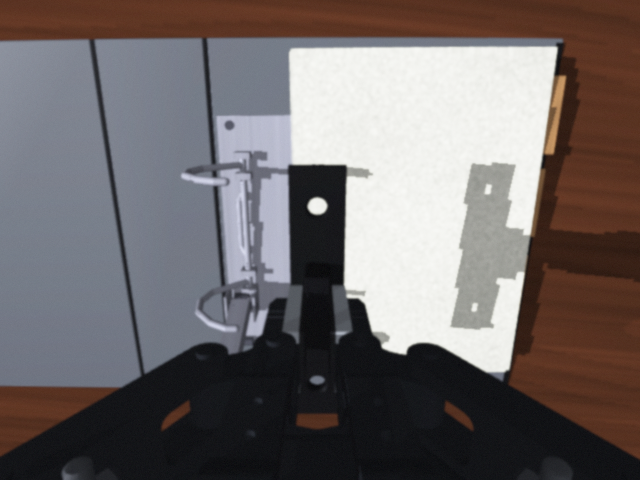

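Bar held with holes at (317,206) and (317,381), and it hides the posts. Work out where it sits in the hand.

```bash
cat >hold.py <<'E'
from h import *
import sys
u=[float(v) for v in sys.argv[1:5]]
W=arm.get_image("wrist"); s,R,psi=pose(); z=s["tool_pos"][2]-.0194
h=[atz(W,u[:2],z),atz(W,u[2:],z)]; d=h[0]-h[1]; m=np.mean(h,0); y=np.arctan2(d[1],d[0])
print("bar",m,"yaw",y,"len",np.hypot(*d[:2]),"in tool cm",R.T@(m-s["tool_pos"])*100,"dyaw",y-psi)
q=[.592,-.0054,.097]; off=s["tool_pos"]-m
need([q[0]+off[0],q[1]+off[1],.085],psi+.097-y)
E
python3 hold.py 317 206 317 381
```

```text
bar [ 0.59007124 -0.00611262  0.11561328] yaw 0.10221020637494778 len 0.07882424465286028 in tool cm [-0.03833962  0.12574644  1.94002302] dyaw -0.0005801060621778154
need cm [ 0.21 -0.05  5.  ] turn 0.005 | tcp [ 0.5904 -0.0048  0.135 ] yaw 0.103 t 10.82 F [-0.4 -0.1 -0. ] w 0.0079
```

Measure the posts with the same camera from close by: descend, shifted 2.5 cm sideways, so the far post shows beside the bar.

Call:
servo_tool:
  deltas:
    - [[0,0.1,1.2,1.5,0],[0,0.2,2.4,3,0],[0,0.2,2.4,4.5,0],[0,0.2,2.4,4.8,0],[0,0.2,2.4,4.8,0],[0,0.2,2.4,4.8,0]]

```text
time_s: 11.32
tool_pos: [0.5958, -0.0281, 0.0885]
tcp_rot: [-0.0, 0.999, 0.052, 0.0]
force: [0.6, 1.0, -0.2]
gripper_width: 0.0079
```

```bash
python3 - <<'E'
from h import *
W=arm.get_image("wrist"); cv2.imwrite("pics/w8raw.png",W["img"]); cv2.imwrite("pics/w8.png",cv2.resize(W["img"][130:430,180:460],None,fx=2,fy=2,interpolation=cv2.INTER_CUBIC))
need([.592,-.0054,.085],.097)
q=[.592,-.0054,.097]
for x in(-.04,.04): print(proj(W,[q[0]+x*np.cos(q[2]),q[1]+x*np.sin(q[2]),.052]))
E
```

```text
need cm [-0.18 -2.31  0.4 ] turn 0.007 | tcp [ 0.5962 -0.0282  0.089 ] yaw 0.104 t 11.37 F [ 0.5 -0.4 -0.3] w 0.0082
[267.22921802 360.73099872]
[261.57587424 197.80342314]
```

View pics/w8.png

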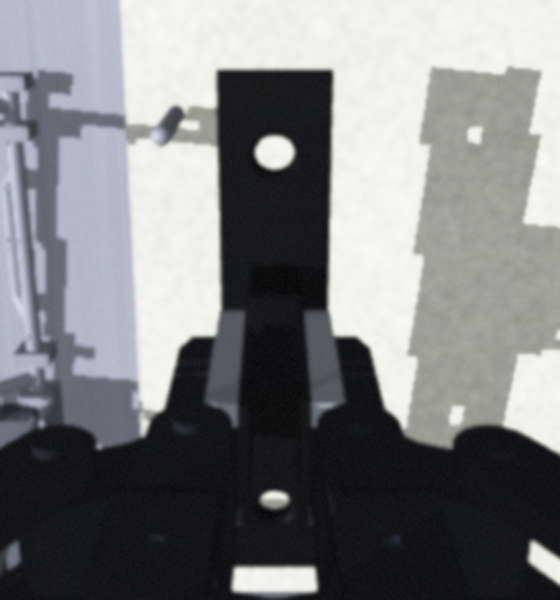

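Far post top at pixel (261,196) against a predicted (261.6,197.8), so it agrees within 1 mm. Bar holes are at (317,206.5) and (317,379.5).

```bash
python3 - <<'E'
from h import *
W=arm.get_image("wrist"); s,R,psi=pose(); z=s["tool_pos"][2]-.0194
f=atz(W,(317,206.5),z); n=atz(W,(317,379.5),z); d=f-n; y=np.arctan2(d[1],d[0]); p=atz(W,(261,196),.052)
mid=p-np.array([np.cos(.097),np.sin(.097),0])*.04
print("far post",p,"mid",mid,"bar mid",(f+n)/2,y,np.hypot(*d[:2]))
m=(f+n)/2; off=m-s["tool_pos"]; t=.097-y; o=Ro.from_euler("z",t).as_matrix()@off
need([mid[0]-o[0],mid[1]-o[1],.085],psi+t)
E
```

```text
far post [ 0.63286651 -0.0013112   0.052     ] mid [ 0.59305454 -0.00518512  0.052     ] bar mid [ 0.59629654 -0.02896073  0.06984147] 0.10431534096395144 0.07773676882524487
need cm [-0.08 -2.4   0.42] turn 0.007 | tcp [ 0.5963 -0.0283  0.0892] yaw 0.104 t 11.42 F [-0.3  0.1 -0.8] w 0.0085
```

Call:
servo_tool:
  deltas:
    - [[0,0,-1.2,0,0.007],[0,0,-2.4,0,0.007],[0,0,-2.4,0,0.007],[0,0,-2.4,0,0.007],[0,0,-2.4,0.5,0.007],[0,0,-2.4,0.5,0.007]]

```text
time_s: 11.92
tool_pos: [0.5929, -0.0053, 0.0826]
tcp_rot: [0.0, 0.999, 0.048, -0.001]
force: [0.0, -0.4, -0.6]
gripper_width: 0.0078
```

```bash
python3 - <<'E'
from h import *
W=arm.get_image("wrist"); cv2.imwrite("pics/w9.png",cv2.resize(W["img"][160:420,240:400],None,fx=3,fy=2.3,interpolation=cv2.INTER_CUBIC))
need([.592,-.0054,.085],.097)
E
```

```text
need cm [-0.09 -0.01 -0.22] turn -0.001 | tcp [ 0.5929 -0.0055  0.0828] yaw 0.096 t 11.97 F [ 0.1 -0.3 -1.3] w 0.008
```

View pics/w9.png

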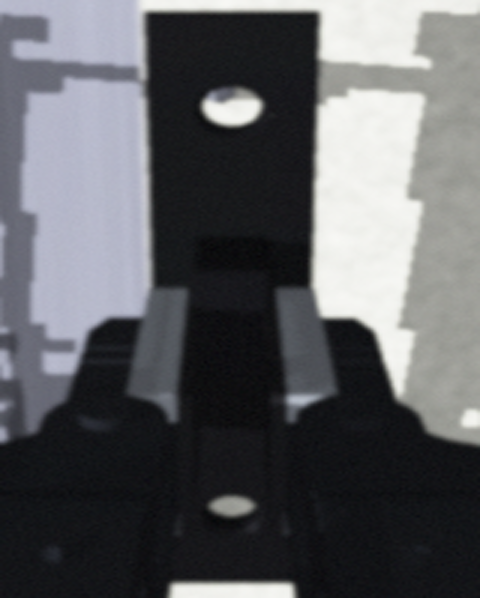

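```bash
python3 - <<'E'
from h import *
W=arm.get_image("wrist"); s,R,psi=pose(); z=s["tool_pos"][2]-.0194
u=(240+232/3,160+106/2.3); f=atz(W,u,z); print(u,f,"post expected px",proj(W,[f[0],f[1],.052]))
for dx,dy in((.002,0),(0,.002)):print(proj(W,[f[0]+dx,f[1]+dy,.052]))
print("post model",proj(W,[.63287,-.00131,.052]))
E
```

```text
(317.3333333333333, 206.08695652173913) [ 0.63187409 -0.0025751   0.0635303 ] post expected px [317.29525492 199.5849464 ]
[317.76839741 194.78484382]
[312.41230366 199.12463   ]
post model [314.43670346 196.90675137]
```

Through the far hole the post tip shows slightly left of centre, about 1 mm. Correct it and thread gently.

Call:
servo_tool:
  deltas:
    - [[0,0.05,-0.1,0,0],[0,0.05,-0.1,0.2,0],[0,0.05,-0.1,0.4,0],[0,0.05,-0.1,0.6,0],[0,0.05,-0.1,0.8,0],[0,0.05,-0.1,1.0,0],[0,0.05,-0.1,1.2,0],[0,0.05,-0.1,1.2,0]]

```text
time_s: 12.68
tool_pos: [0.5934, -0.0041, 0.0708]
tcp_rot: [0.0, 0.999, 0.048, -0.0]
force: [-0.1, -0.6, 0.2]
gripper_width: 0.0082
```

Bar underside is now about 46 mm high, below the post tops, with no force: it is threaded. Continue.

Call:
servo_tool:
  deltas:
    - [[0,0,0,0.2,0],[0,0,0,0.4,0],[0,0,0,0.6,0],[0,0,0,0.8,0],[0,0,0,1.0,0],[0,0,0,1.0,0]]

```text
time_s: 13.18
tool_pos: [0.5934, -0.0041, 0.0608]
tcp_rot: [0.0, 0.999, 0.048, -0.0]
force: [0.2, 0.4, -1.0]
gripper_width: 0.0078
```

Call:
servo_tool:
  deltas:
    - [[0,0,0,0.1,0],[0,0,0,0.2,0],[0,0,0,0.2,0]]

```text
time_s: 13.43
tool_pos: [0.5936, -0.0041, 0.0592]
tcp_rot: [0.0, 0.999, 0.048, -0.0]
force: [-0.8, -0.6, -1.3]
gripper_width: 0.0084
```

Call:
servo_tool:
  deltas:
    - [[0,0,0,0.1,0],[0,0,0,0.2,0],[0,0,0,0.2,0]]

```text
time_s: 13.68
tool_pos: [0.5936, -0.0041, 0.0571]
tcp_rot: [0.0, 0.999, 0.048, -0.0]
force: [0.7, -0.9, -0.0]
gripper_width: 0.0078
```

Call:
servo_tool:
  deltas:
    - [[0,0,0,0.1,0],[0,0,0,0.2,0],[0,0,0,0.2,0]]

```text
time_s: 13.93
tool_pos: [0.5936, -0.0041, 0.0551]
tcp_rot: [0.0, 0.999, 0.048, -0.0]
force: [-0.6, -0.5, -0.7]
gripper_width: 0.0081
```

Call:
servo_tool:
  deltas:
    - [[0,0,0,0.1,0],[0,0,0,0.2,0],[0,0,0,0.2,0]]

```text
time_s: 14.18
tool_pos: [0.5935, -0.0041, 0.0531]
tcp_rot: [0.0, 0.999, 0.048, -0.0]
force: [-0.7, 0.1, -0.1]
gripper_width: 0.0077
```

Call:
servo_tool:
  deltas:
    - [[0,0,0,0.1,0],[0,0,0,0.2,0],[0,0,0,0.2,0]]

```text
time_s: 14.43
tool_pos: [0.5936, -0.0041, 0.0511]
tcp_rot: [0.0, 0.999, 0.048, -0.0]
force: [-0.2, -0.1, -0.1]
gripper_width: 0.0078
```

Call:
servo_tool:
  deltas:
    - [[0,0,0,0.1,0],[0,0,0,0.2,0],[0,0,0,0.2,0]]

```text
time_s: 14.68
tool_pos: [0.5936, -0.0041, 0.0491]
tcp_rot: [0.0, 0.999, 0.048, -0.0]
force: [-0.7, 0.0, -1.2]
gripper_width: 0.0079
```

Call:
servo_tool:
  deltas:
    - [[0,0,0,0.1,0],[0,0,0,0.2,0],[0,0,0,0.2,0]]

```text
time_s: 14.93
tool_pos: [0.5938, -0.0041, 0.0473]
tcp_rot: [0.0, 0.999, 0.048, 0.0]
force: [-0.4, 0.2, 0.6]
gripper_width: 0.0081
```

Call:
servo_tool:
  deltas:
    - [[0,0,0,0.1,0],[0,0,0,0.15,0],[0,0,0,0.15,0],[0,0,0,0.15,0]]

```text
time_s: 15.27
tool_pos: [0.5938, -0.0041, 0.0464]
tcp_rot: [0.0, 0.999, 0.048, 0.0]
force: [-1.0, 0.5, 5.3]
gripper_width: 0.0076
```

Call:
servo_tool:
  deltas:
    - [[0,0,0,0.1,0],[0,0,0,0.15,0],[0,0,0,0.15,0],[0,0,0,0.15,0],[0,0,0,0.15,0],[0,0,0,0.15,0]]

```text
time_s: 15.77
tool_pos: [0.5938, -0.0041, 0.0455]
tcp_rot: [0.0, 0.999, 0.048, 0.0]
force: [-2.4, -0.1, 8.7]
gripper_width: 0.008
```

```bash
python3 - <<'E'
from h import *
for _ in range(3):
    T=arm.get_image("top"); need([.592,-.0054,.045],.097)
cv2.imwrite("pics/t10.png",cv2.resize(T["img"][190:280,270:400],None,fx=6,fy=6,interpolation=cv2.INTER_CUBIC))
E
```

```text
need cm [-0.19  0.11  0.05] turn -0.001 | tcp [ 0.5938 -0.0041  0.0455] yaw 0.096 t 15.82 F [-3.1 -0.2  7.4] w 0.0083
need cm [-0.19  0.11  0.05] turn -0.001 | tcp [ 0.5938 -0.0041  0.0455] yaw 0.096 t 15.87 F [-2.3  0.2  8.4] w 0.0081
need cm [-0.19  0.11  0.05] turn -0.001 | tcp [ 0.5938 -0.0041  0.0455] yaw 0.096 t 15.92 F [-1.8  0.5  9.1] w 0.0077
```

Papers are pressed at about 8.5 N (about 2 mm), bar on both posts. Release and rise, then over to the lever.

Call:
servo_tool:
  deltas:
    - [[2.5,0,0,0,0],[2.5,0,0,0,0],[2.5,0,0,0,0],[2.5,0,0,0,0],[2.5,0,0,-2,0],[2.5,0,0,-5,0],[2.5,0,0,-9,0],[3,0,0,-13,0],[4,-3,-2,-15,0],[4,-7,-5,-15,0],[4,-7,-5,-15,0],[4,-7,-5,-15,0]]

```text
time_s: 16.92
tool_pos: [0.5167, 0.04, 0.1945]
tcp_rot: [-0.0, 0.999, 0.049, -0.001]
force: [0.5, -0.1, -0.2]
gripper_width: 0.0397
```

```bash
python3 - <<'E'
from h import *
W=arm.get_image("wrist"); cv2.imwrite("pics/w11.png",W["img"])
print("expected thumb px",proj(W,[.5186,.038,.0965]))
need([.5186,.038,.0925],.092)
E
```

```text
expected thumb px [319.40094475 236.79678208]
need cm [-0.02  0.13 10.19] turn 0.005 | tcp [0.5186 0.0394 0.1944] yaw 0.097 t 16.97 F [ 0.6 -0.3  0.1] w 0.0401
```

View pics/w11.png

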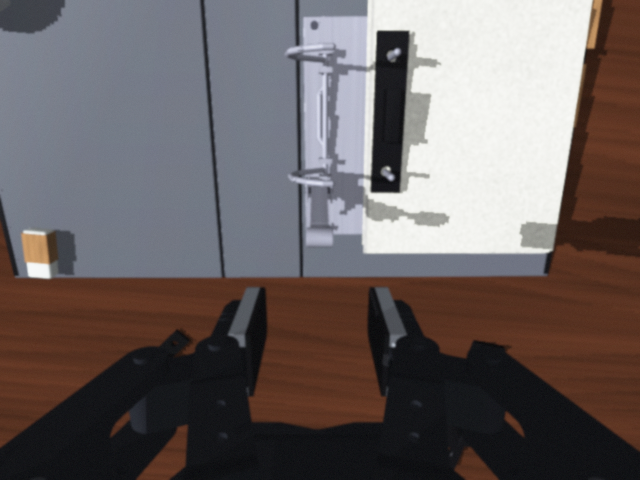

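Bar lies flat on both posts (tips at 393,54 and 388,173) and the thumb piece is at (320,237), as predicted. Pinch it.

Call:
servo_tool:
  deltas:
    - [[4,0,0.1,3,0],[4,0,0.1,6,0],[4,0,0.1,8.5,0],[4,0,0.1,9.6,0],[4,0,0.1,10.2,0],[4,0,0.1,10.2,0],[0.5,0,0.1,10.2,0],[0.5,0,0.1,10.2,0],[0.5,0,0.1,10.2,0],[0.5,0,0.1,10.2,0],[0.5,0,0.1,10.2,0],[0.5,0,0.1,10.2,0]]

```text
time_s: 17.97
tool_pos: [0.5204, 0.0388, 0.0933]
tcp_rot: [-0.001, 0.999, 0.048, 0.002]
force: [1.6, 4.9, 0.4]
gripper_width: 0.0143
```

Call:
servo_tool:
  deltas:
    - [[0.5,-0.8,0,0.2,0],[0.5,-1.5,0,0.4,0],[0.5,-2.3,0,0.75,0],[0.5,-3,0,1.15,0],[0.5,-3.6,0,1.6,0],[0.5,-4.2,0,2.15,0],[0.5,-4.75,0,2.7,0],[0.5,-5.25,0,3.35,0],[0.5,-5.65,0,4.05,0],[0.5,-6,0,4.75,0],[0.5,-6.3,0,5.5,0],[0.5,-6.3,0,5.5,0]]

```text
time_s: 18.97
tool_pos: [0.4589, 0.0326, 0.0388]
tcp_rot: [-0.0, 0.999, 0.048, 0.003]
force: [0.6, 5.6, 6.2]
gripper_width: 0.0141
```

Call:
servo_tool:
  deltas:
    - [[0.5,-0.1,0,0.3,0],[0.5,-0.15,0,0.5,0],[0.5,-0.2,0,0.65,0],[0.5,-0.2,0,0.65,0],[0.5,-0.2,0,0.65,0]]

```text
time_s: 19.38
tool_pos: [0.4568, 0.0323, 0.0324]
tcp_rot: [-0.0, 0.999, 0.048, 0.003]
force: [-0.5, 5.5, 6.4]
gripper_width: 0.0146
```

Call:
servo_tool:
  deltas:
    - [[2,0,0,0,0],[4,0,0,0,0],[4,0,0,0,0],[4,0,0,0,0],[4,0,0,-3,0],[4,0,0,-7,0],[4,0,0,-11,0],[4,0,0,-15,0],[4,3,-2,-17,0],[4,5,-3,-17,0],[4,5,-3,-17,0],[4,5,-3,-17,0]]

```text
time_s: 20.38
tool_pos: [0.5015, 0.0665, 0.2004]
tcp_rot: [0.0, 0.999, 0.048, -0.001]
force: [-0.3, -0.2, -0.3]
gripper_width: 0.0398
```

```bash
python3 - <<'E'
from h import *
W=arm.get_image("wrist"); cv2.imwrite("pics/w12.png",W["img"])
print("expected thumb px at 0 /0.06",proj(W,[.454,.032,.034]),proj(W,[.455,.032,.039]))
print("posts",[proj(W,[.5935+x*np.cos(.097),-.004+x*np.sin(.097),.052]) for x in(-.04,.04)])
need([.454,.032,.06],.092)
E
```

```text
expected thumb px at 0 /0.06 [353.02120879 273.07676661] [353.7336255  274.38857402]
posts [array([430.5321602, 155.0299432]), array([440.4696066 ,  27.58222837])]
need cm [-4.91  2.94 14.  ] turn 0.004 | tcp [0.5005 0.0661 0.1999] yaw 0.096 t 20.43 F [-0.5 -1.3 -0.2] w 0.0398
```

The viewer is used up. I'll check the lever by touch: closed fingers gently down on the thumb piece, where contact is expected at TCP z about 0.054 if it is home.

Call:
servo_tool:
  deltas:
    - [[2,-2.5,1.5,3,0],[0,-4.9,2.9,6,0],[0,-4.9,2.9,9,0],[0,-4.9,2.9,12,0],[0,-4.9,2.9,13,0],[0,-4.9,2.9,13.5,0],[0,-4.9,2.9,13.8,0],[0,-4.9,2.9,13.8,0]]

```text
time_s: 21.1
tool_pos: [0.4551, 0.0326, 0.0626]
tcp_rot: [0.0, 0.999, 0.048, -0.0]
force: [-0.0, 0.3, -0.0]
gripper_width: -0.0001
```

Call:
servo_tool:
  deltas:
    - [[0,0,0,0.2,0],[0,0,0,0.4,0],[0,0,0,0.5,0],[0,0,0,0.5,0]]

```text
time_s: 21.43
tool_pos: [0.4557, 0.0329, 0.0581]
tcp_rot: [0.0, 0.999, 0.048, 0.0]
force: [-0.6, 0.4, 0.4]
gripper_width: -0.0001
```

Call:
servo_tool:
  deltas:
    - [[0,0,0,0.1,0],[0,0,0,0.2,0],[0,0,0,0.2,0],[0,0,0,0.2,0]]

```text
time_s: 21.77
tool_pos: [0.4555, 0.0329, 0.0558]
tcp_rot: [0.0, 0.999, 0.048, -0.0]
force: [0.1, 0.2, -0.2]
gripper_width: -0.0001
```

Call:
servo_tool:
  deltas:
    - [[0,0,0,0.1,0],[0,0,0,0.15,0],[0,0,0,0.15,0],[0,0,0,0.15,0]]

```text
time_s: 22.1
tool_pos: [0.4555, 0.0329, 0.0542]
tcp_rot: [0.0, 0.999, 0.048, -0.0]
force: [1.6, -0.3, -0.4]
gripper_width: -0.0002
```

Call:
servo_tool:
  deltas:
    - [[0,0,0,0.1,0],[0,0,0,0.1,0],[0,0,0,0.1,0]]

```text
time_s: 22.35
tool_pos: [0.4555, 0.0329, 0.0533]
tcp_rot: [0.0, 0.999, 0.048, -0.0]
force: [-0.8, 0.6, 0.0]
gripper_width: -0.0001
```

Call:
servo_tool:
  deltas:
    - [[0,0,0,0.1,0],[0,0,0,0.1,0],[0,0,0,0.1,0]]

```text
time_s: 22.6
tool_pos: [0.4555, 0.0328, 0.0523]
tcp_rot: [0.0, 0.999, 0.048, -0.0]
force: [0.2, 0.2, -0.3]
gripper_width: -0.0003
```

Call:
servo_tool:
  deltas:
    - [[0,0,0,0.1,0],[0,0,0,0.1,0],[0,0,0,0.1,0]]

```text
time_s: 22.85
tool_pos: [0.4555, 0.0329, 0.0512]
tcp_rot: [0.0, 0.999, 0.048, -0.0]
force: [0.3, -0.0, -0.2]
gripper_width: -0.0003
```

Call:
servo_tool:
  deltas:
    - [[0,0,0,0.1,0],[0,0,0,0.1,0],[0,0,0,0.1,0]]

```text
time_s: 23.1
tool_pos: [0.4555, 0.0329, 0.0503]
tcp_rot: [0.0, 0.999, 0.048, -0.0]
force: [0.1, 0.2, 0.0]
gripper_width: 0.0001
```

```bash
python3 - <<'E'
from h import *
need([.455,.032,.06],.092)
im=cv2.imread("pics/w12.png")
print(im[262:284:2,330:378:3].mean(2).astype(int)); 
E
```

```text
need cm [-0.06  0.08 -0.97] turn 0.004 | tcp [0.4555 0.0329 0.0503] yaw 0.096 t 23.1 F [0.1 0.2 0. ] w 0.0001
[[72 59 71 72 71 71 73 72 71 76 80 72 68 67 67 67]
 [62 62 63 65 61 63 64 65 65 63 67 67 65 65 64 65]
 [60 62 61 60 62 63 61 61 65 63 62 64 64 64 63 62]
 [58 57 58 57 58 60 60 60 61 59 61 61 59 62 61 62]
 [56 53 54 54 53 53 52 56 54 56 58 58 57 54 58 57]
 [53 54 52 53 52 51 51 52 53 54 54 53 54 54 54 52]
 [55 57 55 57 53 53 53 52 53 52 53 53 53 51 54 53]
 [56 54 57 57 56 56 55 55 56 56 57 56 55 55 53 56]
 [58 56 57 56 53 56 57 55 57 53 56 56 55 54 56 55]
 [57 58 57 58 57 56 57 55 54 55 56 54 55 54 55 56]
 [53 54 57 57 57 56 55 57 55 57 56 57 58 55 56 55]]
```

The thumb piece isn't at its "down" pixel in w12, so the lever probably sprang up again. Rise and find it.

Call:
servo_tool:
  deltas:
    - [[0,0,0,-3,0],[1,0,0,-7,0],[4,0,0,-11,0],[4,0,0,-15,0],[4,2,0,-15,0],[4,4,0,-15,0],[4,4,0,-15,0],[4,4,0,-15,0]]

```text
time_s: 23.77
tool_pos: [0.4953, 0.0367, 0.2]
tcp_rot: [0.0, 0.999, 0.048, -0.0]
force: [-0.2, 0.3, 0.6]
gripper_width: 0.0398
```

```bash
python3 - <<'E'
from h import *
W=arm.get_image("wrist"); cv2.imwrite("pics/w13.png",W["img"]); T=arm.get_image("top"); cv2.imwrite("pics/t13.png",T["img"]); S=arm.get_image("scene")
need([.5186,.038,.0925],.092)
for n,P in(("W",W),("T",T),("S",S)):
    for k in("lever_grip","bar_mid","lever_hinge"): print(n,k,[(np.round(d["uv"]).tolist(),round(d["conf"],2)) for d in arm.spot_point(P,k)[:3]])
    print("pred down",proj(P,[.454,.032,.034]),"up",proj(P,[.5186,.038,.0965]))
im=W["img"]; hsv=cv2.cvtColor(im,cv2.COLOR_BGR2HSV)
for a in (0,.06,.1,.2,.4,.6,.9,1.2):
    c=np.array([.5316-.08*np.cos(.202+a),.0365-.0075*np.cos(.202+a)/1, .018+.08*np.sin(.202+a)]); u=proj(W,c).astype(int)
    r=im[u[1]-6:u[1]+7,u[0]-5:u[0]+6].reshape(-1,3).mean(0).astype(int); print(a,u,r)
r=arm.trace(W,"lever")
for d in r[:2]:
    ys,xs=np.nonzero(d["pixels"]); print("lever mask",round(d["conf"],2),xs.min(),xs.max(),ys.min(),ys.max(),len(xs))
r=arm.trace(W,"ring_shaft")
for d in r[:2]:
    ys,xs=np.nonzero(d["pixels"]); print("rings mask",round(d["conf"],2),xs.min(),xs.max(),ys.min(),ys.max(),len(xs))
for a in (0,.75): # arch tip shut (y=0,z .062) / open (y=.04,z .075)
    X=[.5935-.04,-.004-.004]
    print(a)
E
```

```text
need cm [ 2.48  0.1  10.71] turn 0.004 | tcp [0.494  0.0366 0.1996] yaw 0.096 t 23.92 F [-1.  -0.3  0.2] w 0.0399
W lever_grip [([318.0, 200.0], 0.92)]
W bar_mid [([387.0, 86.0], 0.95), ([153.0, 343.0], 0.63)]
W lever_hinge [([318.0, 165.0], 0.92)]
pred down [316.85002165 262.71098375] up [317.25588843 199.32526304]
T lever_grip [([200.0, 191.0], 0.47)]
T bar_mid [([359.0, 330.0], 0.79), ([313.0, 216.0], 0.49)]
T lever_hinge [([294.0, 243.0], 0.84)]
pred down [296.19260778 272.44385061] up [293.33772492 239.49861084]
S lever_grip [([354.0, 243.0], 0.56)]
S bar_mid [([328.0, 273.0], 0.68), ([328.0, 220.0], 0.64), ([426.0, 256.0], 0.5)]
S lever_hinge [([353.0, 271.0], 0.61)]
pred down [361.13487937 249.74089514] up [355.27646632 242.06230142]
0 [320 263] [33 49 86]
0.06 [320 264] [32 48 85]
0.1 [320 265] [32 48 85]
0.2 [320 265] [32 48 85]
0.4 [320 262] [33 49 87]
0.6 [321 255] [56 67 97]
0.9 [321 233] [131 119 112]
1.2 [321 200] [192 175 172]
lever mask 0.8 304 330 152 209 1162
rings mask 0.81 0 584 0 252 94823
0
0.75
```

Lever is up at its stop (detected at (318,200), predicted "up" pixel (317,199)), so the pinch did not lead it down. I'll push it down instead with closed fingertips, the lower edge following the thumb piece's upper side along the arc. The tip stays above 90 mm near the arches, so it clears them.

```bash
python3 - <<'E'
from h import *
def rel(a):
    t=.202+a; return np.array([-80*np.cos(t)+6*np.sin(t)+3*np.cos(t)+11, 80*np.sin(t)+6*np.cos(t)-3*np.sin(t)+14])
r0=rel(1.2); u=np.array([-80*np.cos(1.402),80*np.sin(1.402)])
d=(r0-u)/1000; y=.092
T=[.5186+d[0]*np.cos(y),.038+d[0]*np.sin(y),.0965+d[1]]; print("start TCP",np.round(T,4))
need([T[0]+.006*np.cos(y),T[1]+.006*np.sin(y),T[2]+.01],y)
for a in np.arange(1.1,0,-.1): v=(rel(a)-r0)/10; print(round(a,2),np.round([v[0],-v[1]],2))
v=(rel(.05)-r0)/10;print(.05,v)
E
```

```text
start TCP [0.5359 0.0396 0.1086]
need cm [4.67 0.1  8.18] turn 0.004 | tcp [0.4953 0.0367 0.2003] yaw 0.096 t 24.47 F [ 0.2  0.4 -0.4] w 0.0399
1.1 [-0.76  0.11]
1.0 [-1.51  0.29]
0.9 [-2.24  0.55]
0.8 [-2.94  0.88]
0.7 [-3.6   1.28]
0.6 [-4.22  1.74]
0.5 [-4.79  2.26]
0.4 [-5.3   2.84]
0.3 [-5.76  3.46]
0.2 [-6.15  4.13]
0.1 [-6.47  4.83]
0.05 [-6.60510008 -5.19038546]
```

Call:
servo_tool:
  deltas:
    - [[0,2.5,0.1,0,0],[0,4.7,0.1,2,0],[0,4.7,0.1,5,0],[0,4.7,0.1,7,0],[0,4.7,0.1,8.2,0],[0,4.7,0.1,9.2,0],[0,4.7,0.1,9.2,0],[0,4.3,0.1,9.2,0],[0,4.1,0.1,9.2,0],[0,4.1,0.1,9.2,0]]

```text
time_s: 25.3
tool_pos: [0.5363, 0.0396, 0.1094]
tcp_rot: [0.0, 0.999, 0.048, 0.001]
force: [0.1, -0.6, 0.1]
gripper_width: -0.0002
```

Now at the start of the push. Lead it down to about half-way and check the force.

Call:
servo_tool:
  deltas:
    - [[0,-0.8,0,0.2,0],[0,-1.5,0,0.4,0],[0,-2.25,0,0.65,0],[0,-2.95,0,0.95,0],[0,-3.6,0,1.35,0],[0,-4.2,0,1.8,0],[0,-4.2,0,1.8,0]]

```text
time_s: 25.88
tool_pos: [0.4981, 0.0357, 0.0929]
tcp_rot: [0.0, 0.999, 0.048, 0.006]
force: [6.5, 0.8, 4.3]
gripper_width: 0.0004
```

Contact held (about 8 N back along the arc). Continue down.

Call:
servo_tool:
  deltas:
    - [[0,-0.6,0,0.5,0],[0,-1.1,0,1.1,0],[0,-1.5,0,1.7,0],[0,-1.9,0,2.4,0],[0,-2.2,0,3.1,0],[0,-2.3,0,3.4,0],[0,-2.3,0,3.4,0]]

```text
time_s: 26.47
tool_pos: [0.4694, 0.0333, 0.0554]
tcp_rot: [0.0, 0.999, 0.048, -0.002]
force: [0.2, 0.1, -0.5]
gripper_width: -0.0003
```

```bash
cat > chk.py <<'E'
from h import *
W=arm.get_image("wrist"); T=arm.get_image("top"); S=arm.get_image("scene")
cv2.imwrite("pics/c_top.png",T["img"])
for n,P in(("W",W),("T",T),("S",S)):
    print(n,"det",[(np.round(d["uv"]).tolist(),round(d["conf"],2)) for d in arm.spot_point(P,"lever_grip")[:3]],"pred down",proj(P,[.454,.032,.034]).round(),"up",proj(P,[.5186,.038,.0965]).round())
    print("  bar",[(np.round(d["uv"]).tolist(),round(d["conf"],2)) for d in arm.spot_point(P,"bar_mid")[:2]],"pred",proj(P,[.593,-.005,.033]).round(1))
need([.455,.032,.06],.092)
E
python3 chk.py
```

```text
W det [] pred down [315. 329.] up [314. 223.]
  bar [([43.0, 442.0], 0.63)] pred [465.2 -31.5]
T det [] pred down [296. 272.] up [293. 239.]
  bar [([361.0, 331.0], 0.67), ([315.0, 214.0], 0.6)] pred [315.5 216.4]
S det [([362.0, 252.0], 0.6), ([198.0, 201.0], 0.21)] pred down [361. 250.] up [355. 242.]
  bar [([327.0, 220.0], 0.8), ([327.0, 273.0], 0.59)] pred [326.1 273.9]
need cm [-1.66 -0.02 -0.37] turn 0.004 | tcp [0.4715 0.0334 0.0563] yaw 0.096 t 26.92 F [ 0.2 -0.1  0.1] w -0.0001
```

Scene camera puts the lever down, (362,252) against a predicted (361,250). Now press it home gently over the thumb piece.

Call:
servo_tool:
  deltas:
    - [[0,0,0,-0.6,0],[0,-1.5,0,-0.6,0],[0,-1.5,0,-0.3,0],[0,-1.5,0,0,0],[0,-1.5,0,0.1,0],[0,-1.5,0,0.1,0]]

```text
time_s: 27.42
tool_pos: [0.4571, 0.032, 0.055]
tcp_rot: [0.0, 0.999, 0.048, -0.0]
force: [0.4, 0.2, 0.2]
gripper_width: 0.0
```

Call:
servo_tool:
  deltas:
    - [[0,0,0,0.1,0],[0,0,0,0.1,0],[0,0,0,0.1,0]]

```text
time_s: 27.67
tool_pos: [0.4568, 0.032, 0.0542]
tcp_rot: [0.0, 0.999, 0.048, 0.0]
force: [0.0, 0.7, 0.0]
gripper_width: 0.0001
```

Call:
servo_tool:
  deltas:
    - [[0,0,0,0.1,0],[0,0,0,0.1,0],[0,0,0,0.1,0]]

```text
time_s: 27.92
tool_pos: [0.4569, 0.032, 0.0537]
tcp_rot: [0.0, 0.999, 0.048, 0.0]
force: [-0.6, -0.6, 4.2]
gripper_width: 0.0002
```

Call:
servo_tool:
  deltas:
    - [[0,0,0,0.1,0],[0,0,0,0.1,0],[0,0,0,0.1,0]]

```text
time_s: 28.17
tool_pos: [0.4569, 0.032, 0.0533]
tcp_rot: [0.0, 0.999, 0.048, 0.0]
force: [-2.7, 0.2, 11.1]
gripper_width: -0.0001
```

Call:
servo_tool:
  deltas:
    - [[0,0,0,-1,0],[0,0,0,-4,0],[0,0,0,-8,0],[0,0,0,-12,0],[3,2,0,-15,0],[3,4,0,-15,0],[3,4,0,-15,0],[3,4,0,-15,0]]

```text
time_s: 28.83
tool_pos: [0.4966, 0.0358, 0.2021]
tcp_rot: [0.0, 0.999, 0.048, -0.0]
force: [-0.6, 1.4, -0.8]
gripper_width: 0.0301
```

```bash
python3 chk.py; python3 - <<'E'
from h import *
W=arm.get_image("wrist")
for b in arm.trace(W,"bar_mid")[:2]:
    ys,xs=np.nonzero(b["pixels"]); X=np.array([atz(W,(x,y),.028)[:2] for x,y in zip(xs,ys)])
    w,v=np.linalg.eigh(np.cov(X.T)); print(round(b["conf"],2),b["uv"],X.mean(0),"yaw",np.arctan2(v[1,1],v[0,1])%np.pi,"len",np.ptp(X@v[:,1]))
T=arm.get_image("top")
for k in("eraser","sharpener","stapler","hourglass"): print(k,[np.round(d["uv"]).tolist() for d in arm.spot_point(T,k)[:2]])
E
```

```text
W det [([315.0, 265.0], 0.7)] pred down [316. 263.] up [316. 201.]
  bar [([152.0, 340.0], 0.68), ([387.0, 89.0], 0.6)] pred [386.6  84.2]
T det [] pred down [296. 272.] up [293. 239.]
  bar [([361.0, 329.0], 0.97), ([312.0, 216.0], 0.61)] pred [315.5 216.4]
S det [([360.0, 252.0], 0.46)] pred down [361. 250.] up [355. 242.]
  bar [([352.0, 275.0], 0.69), ([329.0, 221.0], 0.55)] pred [326.1 273.9]
need cm [-4.12 -0.02 14.21] turn 0.004 | tcp [0.4961 0.0358 0.2021] yaw 0.096 t 29.28 F [-0.5 -0.2 -0.3] w 0.0301
0.56 [385.3, 84.5] [ 0.59385978 -0.00456939] yaw 0.09001176824239421 len 0.11062854309118741
0.56 [478.2, 335.5] [ 0.38236851 -0.11620452] yaw 3.0463432953450953 len 0.14287233702438346
eraser []
sharpener []
stapler [[115.0, 300.0]]
hourglass [[144.0, 185.0]]
```

```bash
python3 -c "
from station import arm
print(arm.finish_job())"
```

```text
the job is handed in; nothing more can be done
None
```

I opened the rings, threaded the middle-sized bar rib up over both posts, and pressed it onto the papers at about 8.5 N. I then shut the lever again and handed the job in at about 29 s of the 72 s allowed; the hand-in reports no verdict.

- **What went wrong:** My first try at shutting the lever, pinching it and leading it down, failed. A touch test met nothing, and the pictures showed the lever back up at its stop. I don't know why it came back up. I then pushed it down with closed fingertips and pressed it home at about 11 N.
- **Lever:** Contact was at the height expected for fully down. After I let go, the wrist camera saw the thumb piece at (315,265) against a predicted (316,263). The scene camera saw it at (360,252) against (361,250).
- **Bar:** From the wrist camera, its middle is within about 1 mm of the midpoint of the posts, at yaw 0.090 against about 0.096 for the file. It looked flat on both posts in the picture taken before shutting. I measured its tilt only by eye.
- **Checks that missed or disagreed:** The top camera's detector did not find the thumb piece, and the scene camera's best bar detection was off, near the lever hinge. In the final check the top camera did not detect the eraser or sharpener. Neither was touched by the planned path. The limit of 12 pictures was used up before shutting the lever, so the last checks are by number only.

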